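# Unlock the telescopic work lamp, pull it up to its second stop and hold it

## Robot

A 6-joint arm with a two-finger parallel gripper is mounted at the origin on the work surface. World frame = base frame: x ahead of the robot, y to its left, z up, the work surface at z = 0. Lengths are in m, angles in rad, forces in N, time in s.
With the tool pointing down it reaches from about 0.275 to 0.85 m from the base axis. Payload 19 kg.
Tool frame: the origin (TCP) lies at the very end of the fingers, on their centre line; the grasp point (between the pads) lies 19 mm behind it; z points along the fingers, y is the direction in which the jaws open and shut (so a half turn about z gives the same grasp; the last joint's range is limited). The gripper opens to 85 mm and grips with 20 to 120 N. Pads are 22 mm wide; open, the fingers measure 114 mm over their backs; the gripper's body (76 mm by 85 mm) begins 54 mm behind the grasp point. The pads swing forward as they close: fully open they stand 13 mm farther back than shut.
Start: joints at [-1.466, 0.15, 1.437, -0, 1.554, -0.134], TCP at [0.136, -0.559, 0.231] pointing down, gripper open.
Joint ranges: [-2.8, 2.8], [-0.68, 2.1], [0.12, 2.68], [-1.39, 4.53], [0.16, 2.79], [-2.81, 2.81]. Speed limits (rad/s): [1.89, 1.89, 2.22, 3.01, 3.01, 3.01].

## Interface

Orientations are given as a 3x3 rotation matrix whose columns are the frame's x, y, z axes.
In Python, from cell import ctrl gives the robot as it stands.
- The arm moves only by the tool move_arm, never from a script. Its argument "moves" is a list of rows, each a list of 7 numbers: the gripper's target within -1 to 1 (shut at 1, half-way at 0, fully open at -1), then the shift along the tool's x, y, z each as a share of 20 mm, from -1 to 1, then the turn, a rotation vector about the tool's x, y, z each as a share of 0.08 rad, from -1 to 1. A call has 1 to 5 rows; each row shifts and turns the commanded pose from where the row before left it, along the tool's axes as they then stand; what a row does not reach is not made up. A row lasts 1/10 s, in which the tool goes at most 50 mm and 8.59 degrees, less where a joint would pass 70% of its speed; a pose out of reach is approached as far as the arm can. A call with a number of a shift or a turn outside -1 to 1 is refused whole. A call with a gripper value outside its range is refused whole. The fingers move at their own pace and stop on an object; "newtons" is the grip in N (left out, the last holds). Time passes only in rows, so rows that do not move let the fingers close. It gives the time, the measured TCP pose, the force and the opening at its end, in the units of the state.
- ctrl.get_state(): the state, without advancing time (a new reading comes with each control period).
- ctrl.get_image(name): name is "scene" or "top" or "wrist"; returns a dict with "image" (384x512x3 uint8, red, green, blue), "K" (3x3 intrinsics, pixels), "view" (4x4, takes a point from world to camera coordinates); the wrist camera has in their place "hand_eye" (4x4, takes a point from camera to tool coordinates, whose origin is the TCP and whose axes are the flange's). Camera axes: x right, y down, z forward; pixel columns grow to the right and rows downward; lengths in m; the calibration is good to about 2 mm. A picture is of the moment at which its call begins: read the wrist's pose just before it. There is no depth.
- ctrl.close_job(): hands the job in, once; it reports no verdict.
Trained networks look in a picture, given as the dict that the camera call returned (one of the last four; its "shot" number tells which), for a name from the list of things; names that differ only in an ending like _2 or _b are one class to them, and where a whole thing is asked for, a point or a joint stands for the part that bears it (a point fixed in the world has none). Each returns a list of dicts, best first, with "conf" (0 to 1); they miss things now and then, are a little off and sometimes report something else, mostly with a low value. They report only what shows in the picture. A call takes as long as a camera call.
- ctrl.find_in(picture, label): "box" ([centre column, centre row, width, height] in pixels, round what is visible of it).
The state is a dict: "time_s": time; "joint_positions": joint angles; "qd": joint speeds; "effort": joint torques, N m; "ee_pos": TCP position; "orientation": TCP orientation; "contact_force": force on the tool from outside, world axes, zero at the start; "wrist_torque": the same for the moment, N m; "gripper_width": opening from 0.0 (shut) to 1.0 (fully open).
Only numpy, scipy, OpenCV 4.12 (cv2) and the standard library are available. Lean on these libraries where they do the work, as an engineer would, in place of code of your own. Each camera call takes 0.05 s, during which the arm holds its last target.

## Task

I need light over the parts bins: wind the telescopic lamp's red crank anticlockwise (seen from above), about two full turns until it stops, so that the red transport bolt is drawn clear. Then grip the lamp's yellow head with its red side button squeezed in, pull the column straight up past the first stop to the second, as far as it goes, and finish holding it there with the button still squeezed, because its top catch is worn and it would sink if let go. Leave the bins, jar, can and loose parts around it where they are.

Things in the scene. Friction and masses are not known exactly. Their poses are not given: they have to be found in the camera images.
- lamp: The lamp's fixed dark steel base plate, 160 x 350 x 12 mm, screwed to the bench. Origin: centre of its underside on the bench; z up. On it stand, at y = +85 mm, the telescoping column (yellow housing 52 x 60 mm, top 85 mm above the bench) and, at y = -85 mm, a grey gearbox (88 x 88 mm, top at 50 mm) with the crank. It stands anywhere on the middle of the bench, turned up to 0.45 rad.
- crank_axis (a point): Point on the crank's vertical axis at the height of the middle of the crank's knob (92 mm above the bench).
- knob_mid (a point): Middle of the crank's upright red round knob: 26 mm diameter, 48 mm tall (67 to 115 mm above the bench), 40 mm from the crank axis; it spins freely on its own pin, so a gripper can hold it without turning while carrying it round the circle. The steel crank arm is 57 to 65 mm and its hub up to 70 mm above the bench. Its own axes spin with it and mean nothing.
- crank (a joint): Crank angle in rad, growing anticlockwise seen from above; stops at 0 (bolt fully in) and 12.6 (two turns, bolt fully drawn). Starts between 0 and 2.4. At 0 the knob points to the lamp's -y, away from the column. Turning it takes about 1.5 N at the knob.
- bolt (a joint): Travel in m of the red transport bolt (22 mm wide, 14 mm high, 30 to 44 mm above the bench) between gearbox and column: 2 mm per rad of crank, 0 fully in, 0.025 drawn. It lies over the foot of a steel strap that hangs from the lamp's head and keeps the column down until drawn about 0.022.
- head: Origin: middle of the lamp's grip head, a yellow upright block 30 (x) x 50 (y) x 67 mm (z) on top of the column; the block reaches 27 mm above this point and 33 mm below it (under it is a black collar 48 x 56 mm wide, to 40 mm below). Axes as the lamp's. 138 mm above the bench when the column is down, 288 mm at the second stop. With the head's x faces in the jaws, one finger presses the button.
- button_face (a point): Centre of the outer face of the red release button, 24 mm diameter, on the head's +x face, at the height of head; it stands 7 mm proud (37 mm over head and button).
- button (a joint): How far the button is pressed in, m: 0 out, 0.006 fully in (then 1 mm proud). Springy: 2.4 N at first, 6 N fully in. Unless it is in at least about 0.005, a pin keeps the column down at the start; at the first stop the pin springs over its catch if the button is let out.
- upper_section (a joint): Travel in m of the head and upper white section out of the lower section, 0 to 0.075 (comes out first; fully out at the first stop). The column moves only straight up and down; lifting it takes 3 to 7 N.
- lower_section (a joint): Travel in m of the lower white section out of the yellow housing, 0 to 0.075 (comes out after the upper one; fully out at the second stop, a hard stop).
- red_bin: Bystander: red open parts bin 150 x 100 x 75 mm on the bench. Origin: centre of its underside.
- yellow_bin: Bystander: yellow open parts bin 170 x 110 x 90 mm on the bench. Origin: centre of its underside.
- screw_jar: Bystander: clear jar with blue cap, 64 mm diameter, 85 mm tall. Origin: centre of its underside.
- padlock: Bystander: brass padlock lying on the lamp's base plate, 34 x 70 x 20 mm. Origin: underside of its brass case.
- collar_ring: Bystander: dark steel ring lying on the lamp's base plate, 40 mm diameter, 18 mm high. Origin: centre of its underside.
- oil_can: Bystander: green can, 60 mm diameter, 120 mm tall. Origin: centre of its underside.

How it is judged:
By the outcome, as a careful person would: the job done as asked, in the order asked, and still so for the second after the job is handed in, while the arm keeps its last pose, push and grip.
It also fails if it takes over 64 s, if anything falls off the work surface, if the arm or the gripper's body presses on something with over 40 N, if the wrist force passes 120 N, or if a joint passes its speed limit or range.

## Working session

There is one attempt and no reset: what is moved stays moved. The work goes in short steps, Python scripts to look and compute and a tool call to move; the robot and the scene stay as the last step left them, time stands still between calls to the robot, and variables do not carry over. Pictures are saved under pics/ and viewed, and the job is handed in when it is done.

Besides the shell and the picture viewer there is one more tool, called after "Emit:" by a JSON object that holds its "fn" and its "kwargs", one argument or row to a line. move_arm: Moves the arm, as the interface text tells. Its arguments: {"type":"object","properties":{"moves":{"type":"array","items":{"type":"array","items":{"type":"number"}}},"newtons":{"type":"number"}},"required":["moves"]}

```bash
ls; mkdir -p pics; python3 - <<'E'
from cell import ctrl
import cv2,numpy as np,pickle
s=ctrl.get_state();print({k:np.round(v,3).tolist() for k,v in s.items()})
for n in["scene","top"]:
    p=ctrl.get_image(n);cv2.imwrite(f"pics/{n}0.png",p["image"][:,:,::-1]);pickle.dump(p,open(f"{n}0.pkl","wb"))
    print(n,np.round(p["K"],1).tolist(),np.round(p["view"],4).tolist())
    for l in["lamp","knob_mid","head","button_face","crank","bolt","padlock","collar_ring","oil_can","screw_jar","red_bin","yellow_bin"]:
        print(l,[(np.round(d["box"],1).tolist(),round(d["conf"],2)) for d in ctrl.find_in(p,l)[:2]])
E
```

```text
pics
{'time_s': 0.0, 'joint_positions': [-1.466, 0.151, 1.438, 0.0, 1.554, -0.134], 'qd': [-0.001, 0.001, -0.001, -0.001, 0.001, -0.001], 'effort': [-0.001, -71.306, -57.087, -0.0, 0.009, -0.0], 'ee_pos': [0.136, -0.558, 0.231], 'orientation': [[0.972, 0.237, -0.0], [0.237, -0.972, 0.001], [0.0, -0.001, -1.0]], 'contact_force': [0.234, 0.262, 0.373], 'wrist_torque': [0.004, -0.002, 0.022], 'gripper_width': 0.999}
scene [[441.1, 0.0, 250.6], [0.0, 441.1, 186.9], [0.0, 0.0, 1.0]] [[0.4504, 0.8928, 0.0078, -0.2595], [0.6259, -0.3095, -0.7159, -0.2641], [-0.6367, 0.3273, -0.6982, 1.6339], [0.0, 0.0, 0.0, 1.0]]
lamp [([232.1, 219.1, 130.9, 104.8], 0.81), ([251.6, 230.4, 10.1, 11.2], 0.71)]
knob_mid [([197.7, 228.0, 12.5, 20.6], 0.75)]
head [([259.9, 183.2, 22.1, 24.6], 0.81), ([202.8, 229.3, 18.9, 19.0], 0.34)]
button_face [([264.1, 186.7, 5.9, 3.0], 0.48)]
crank [([204.7, 230.6, 16.7, 19.4], 0.84)]
bolt [([234.6, 218.1, 29.7, 17.7], 0.81)]
padlock [([264.0, 185.3, 7.2, 3.0], 0.63), ([226.6, 208.8, 22.5, 15.8], 0.57)]
collar_ring [([133.4, 278.5, 32.2, 38.7], 0.67), ([260.3, 182.1, 23.8, 
[... 306 characters left out ...]
 -0.0236, -0.0682, 0.5624], [0.0679, 0.0114, -0.9976, 1.1558], [0.0, 0.0, 0.0, 1.0]]
lamp [([280.1, 183.8, 116.9, 59.5], 0.69)]
knob_mid [([320.9, 171.4, 11.9, 10.2], 0.58)]
head []
button_face []
crank [([313.7, 174.9, 19.0, 11.9], 0.53), ([383.3, 159.8, 25.4, 24.7], 0.3)]
bolt [([278.6, 182.8, 28.9, 7.0], 0.57)]
padlock [([276.8, 200.8, 19.4, 13.3], 0.62), ([256.0, 181.8, 25.8, 15.3], 0.21)]
collar_ring [([277.3, 168.1, 10.4, 13.9], 0.67), ([278.6, 183.1, 30.0, 10.5], 0.24)]
oil_can [([144.6, 147.8, 29.3, 22.7], 0.6)]
screw_jar [([383.5, 159.9, 27.6, 28.6], 0.6)]
red_bin [([400.4, 223.0, 42.4, 54.6], 0.81)]
yellow_bin [([125.9, 219.8, 62.4, 69.0], 0.71), ([322.0, 169.9, 13.2, 12.1], 0.39)]
```

```bash
python3 - <<'E'
import cv2
a=cv2.imread("pics/top0.png")[110:260,80:450];cv2.imwrite("pics/top0z.png",cv2.resize(a,None,fx=2.1,fy=2.1,interpolation=cv2.INTER_CUBIC))
a=cv2.imread("pics/scene0.png")[130:310,60:410];cv2.imwrite("pics/scene0z.png",cv2.resize(a,None,fx=2.2,fy=2.2,interpolation=cv2.INTER_CUBIC))
E
```

```text
(no output)
```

View pics/top0z.png

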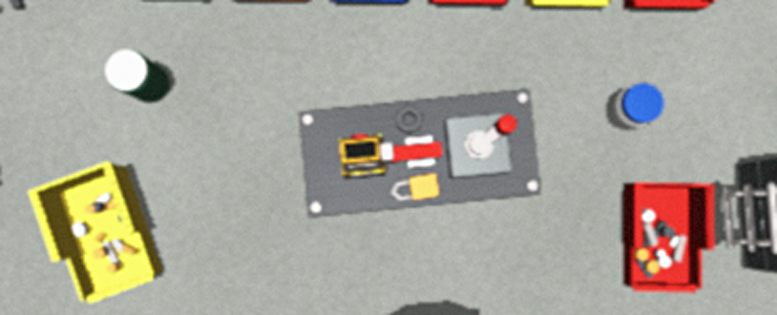

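View pics/scene0z.png

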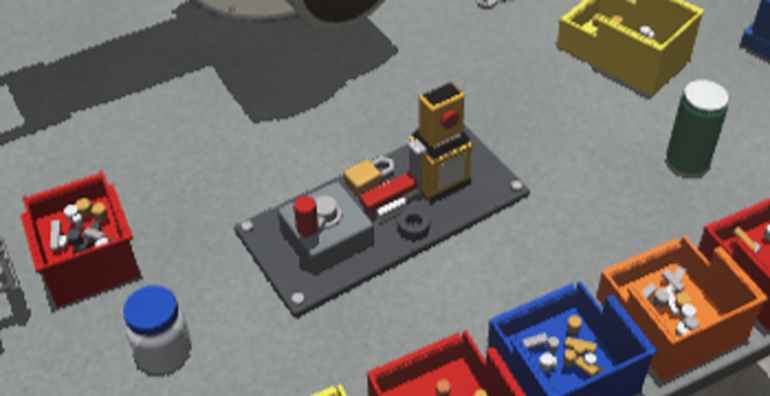

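Top view: base plate at zoom corners (301,111), (531,90), (540,193) and (309,217). The head is at the left (+y) with the button pointing away from the robot, and the knob is at (508,124). I'll fit the lamp pose next.

```bash
cat > h.py <<'E'
import numpy as np,pickle,cv2
from scipy.optimize import least_squares
def proj(p,X):
    X=np.atleast_2d(X);c=X@p["view"][:3,:3].T+p["view"][:3,3];u=c@p["K"].T;return u[:,:2]/u[:,2:]
def R2(t):return np.array([[np.cos(t),-np.sin(t)],[np.sin(t),np.cos(t)]])
def W(l,pt): # lamp->world
    return np.r_[R2(l[2])@np.array(pt[:2])+l[:2],pt[2]]
E
python3 - <<'E'
from h import *
t=pickle.load(open("top0.pkl","rb"));s=pickle.load(open("scene0.pkl","rb"))
def plate(p,box):
    im=p["image"].astype(int);g=im.sum(2)
    return g
T=np.array([[301,111],[531,90],[540,193],[309,217]])/2.1+[80,110]
S=np.array([[235,226],[298,315],[530,192]])/2.2+[60,130]
PT=[(.08,.175,.012),(.08,-.175,.012),(-.08,-.175,.012),(-.08,.175,.012)]
PS=[(-.08,-.175,.012),(.08,-.175,.012),(.08,.175,.012)]
tk,sk=np.array([320.9,171.0]),np.array([197.7,228.])
hs=np.array([260,182.5])
def f(v,full=False):
    l=v[:3]
    r=[proj(t,[W(l,q) for q in PT])-T, proj(s,[W(l,q) for q in PS])-S]
    k=W(l,(.04*np.sin(v[3]),-.085-.04*np.cos(v[3]),.092)); kt=k.copy();kt[2]=.113
    r+= [proj(t,kt)-tk, proj(s,k)-sk, (proj(s,W(l,(0,.085,.135)))-hs)]
    return r if full else np.concatenate(r).ravel()
o=least_squares(f,[.5,-.06,.1,.8],loss="soft_l1",x_scale=[.01,.01,.05,.1])
print(o.x,);[print(np.round(x,1).tolist()) for x in f(o.x,True)]
l=o.x[:3];print("axis",W(l,(0,-.085,.092)),"head",W(l,(0,.085,.138)),"knob",W(l,(.04*np.sin(o.x[3]),-.085-.04*np.cos(o.x[3]),.092)))
for q in [(0.022,.085,.138)]: print(proj(s,W(l,q)))
E
```

```text
[ 0.57777983 -0.0515835   0.12304367  0.4494738 ]
[[-1.4, -0.4], [-1.0, -1.3], [0.5, -0.1], [-0.6, -0.5]]
[[-1.4, -0.4], [-2.3, -0.4], [0.1, -1.0]]
[[1.3, -1.8]]
[[-0.2, -0.3]]
[[0.3, -1.5]]
axis [ 0.58821217 -0.13594087  0.092     ] head [0.56734749 0.03277387 0.138     ] knob [ 0.60988216 -0.16956246  0.092     ]
[[265.0716971  184.94921069]]
```

Emit:
{"fn": "move_arm", "kwargs": {
  "moves": [
    [-1,1,-0.48,0,0,0,0],
    [-1,1,-0.48,0,0,0,0],
    [-1,1,-0.48,0,0,0,0],
    [-1,1,-0.48,0,0,0,0],
    [-1,1,-0.48,0,0,0,0]
  ]
}}

```text
time_s: 1.8
ee_pos: [0.2224, -0.4877, 0.2313]
orientation: [[0.972, 0.236, 0.0], [0.236, -0.972, 0.0], [0.0, -0.0, -1.0]]
contact_force: [0.6, 0.6, -0.3]
gripper_width: 1.001
```

Emit:
{"fn": "move_arm", "kwargs": {
  "moves": [
    [-1,1,-0.48,0,0,0,0],
    [-1,1,-0.48,0,0,0,0],
    [-1,1,-0.48,0,0,0,0],
    [-1,1,-0.48,0,0,0,0],
    [-1,1,-0.48,0,0,0,0]
  ]
}}

```text
time_s: 2.3
ee_pos: [0.3082, -0.4174, 0.2314]
orientation: [[0.972, 0.236, 0.0], [0.236, -0.972, -0.0], [0.0, 0.0, -1.0]]
contact_force: [0.1, -0.2, -0.3]
gripper_width: 1.001
```

Emit:
{"fn": "move_arm", "kwargs": {
  "moves": [
    [-1,1,-0.48,0,0,0,0],
    [-1,1,-0.48,0,0,0,0],
    [-1,1,-0.48,0,0,0,0],
    [-1,1,-0.48,0,0,0,0],
    [-1,1,-0.48,0,0,0,0]
  ]
}}

```text
time_s: 2.8
ee_pos: [0.3941, -0.3471, 0.2314]
orientation: [[0.972, 0.237, 0.0], [0.237, -0.972, -0.0], [0.0, 0.0, -1.0]]
contact_force: [0.3, -0.7, 0.1]
gripper_width: 0.998
```

Emit:
{"fn": "move_arm", "kwargs": {
  "moves": [
    [-1,1,-0.48,0,0,0,0],
    [-1,1,-0.48,0,0,0,0],
    [-1,1,-0.48,0,0,0,0],
    [-1,1,-0.48,0,0,0,0],
    [-1,1,-0.48,0,0,0,0]
  ]
}}

```text
time_s: 3.3
ee_pos: [0.4799, -0.2768, 0.2313]
orientation: [[0.972, 0.237, 0.0], [0.237, -0.972, 0.0], [0.0, -0.0, -1.0]]
contact_force: [0.1, -0.2, 0.4]
gripper_width: 0.999
```

Emit:
{"fn": "move_arm", "kwargs": {
  "moves": [
    [-1,0,0,0,0,0,-1],
    [-1,0,0,0,0,0,-1],
    [-1,0,0,0,0,0,-1],
    [-1,0,0,0,0,0,-1],
    [-1,0,0,0,0,0,-1]
  ]
}}

```text
time_s: 3.8
ee_pos: [0.4792, -0.2775, 0.2313]
orientation: [[0.801, 0.599, -0.0], [0.599, -0.801, 0.0], [0.0, -0.0, -1.0]]
contact_force: [0.2, -0.3, -0.4]
gripper_width: 1.002
```

Emit:
{"fn": "move_arm", "kwargs": {
  "moves": [
    [-1,0,0,0,0,0,-1],
    [-1,0,0,0,0,0,-1],
    [-1,0,0,0,0,0,-1],
    [-1,0,0,0,0,0,-1],
    [-1,0,0,0,0,0,-1]
  ]
}}

```text
time_s: 4.3
ee_pos: [0.4792, -0.2775, 0.2313]
orientation: [[0.504, 0.863, 0.0], [0.863, -0.504, 0.0], [0.0, -0.0, -1.0]]
contact_force: [0.7, 0.1, -0.2]
gripper_width: 1.001
```

Emit:
{"fn": "move_arm", "kwargs": {
  "moves": [
    [-1,0,0,0,0,0,-1],
    [-1,0,0,0,0,0,-1],
    [-1,0,0,0,0,0,-1],
    [-1,0,0,0,0,0,-1],
    [-1,0,0,0,0,0,-1]
  ]
}}

```text
time_s: 4.8
ee_pos: [0.4792, -0.2775, 0.2313]
orientation: [[0.128, 0.992, 0.0], [0.992, -0.128, 0.0], [0.0, 0.0, -1.0]]
contact_force: [-0.1, -0.6, 0.2]
gripper_width: 0.996
```

Emit:
{"fn": "move_arm", "kwargs": {
  "moves": [
    [-1,0,0,0,0,0,-1],
    [-1,0,0,0,0,0,-1],
    [-1,0,0,0,0,0,-1],
    [-1,0,0,0,0,0,-0.2]
  ]
}}

```text
time_s: 5.2
ee_pos: [0.4792, -0.2775, 0.2313]
orientation: [[-0.126, 0.992, 0.0], [0.992, 0.126, 0.0], [0.0, 0.0, -1.0]]
contact_force: [-0.1, 0.7, 0.7]
gripper_width: 1.004
```

```bash
python3 - <<'E'
from cell import ctrl
import cv2,numpy as np,pickle
s=ctrl.get_state();print({k:np.round(v,3).tolist() for k,v in s.items()})
p=ctrl.get_image("wrist");cv2.imwrite("pics/w1.png",p["image"][:,:,::-1]);pickle.dump((p,s),open("w1.pkl","wb"))
print(np.round(p["K"],1).tolist(),np.round(p["hand_eye"],3).tolist())
for l in["lamp","knob_mid","head","button_face","bolt","padlock","collar_ring"]:
        print(l,[(np.round(d["box"],1).tolist(),round(d["conf"],2)) for d in ctrl.find_in(p,l)[:2]])
E
```

```text
{'time_s': 5.2, 'joint_positions': [-0.664, 0.106, 1.487, 0.0, 1.548, -0.79], 'qd': [0.0, -0.002, -0.0, 0.001, -0.0, -0.08], 'effort': [0.004, -67.071, -57.054, 0.0, 0.001, -1.461], 'ee_pos': [0.479, -0.277, 0.231], 'orientation': [[-0.126, 0.992, 0.0], [0.992, 0.126, 0.0], [0.0, 0.0, -1.0]], 'contact_force': [-0.051, 0.695, 0.729], 'wrist_torque': [0.007, 0.024, 0.019], 'gripper_width': 1.004}
[[345.1, 0.0, 258.7], [0.0, 345.1, 182.4], [0.0, 0.0, 1.0]] [[0.001, -0.957, -0.289, 0.073], [1.0, 0.001, -0.0, -0.001], [0.0, -0.289, 0.957, -0.144], [0.0, 0.0, 0.0, 1.0]]
lamp [([389.5, 57.6, 178.3, 114.8], 0.97)]
knob_mid [([447.5, 50.2, 67.2, 39.5], 0.61)]
head []
button_face [([389.0, 59.0, 182.3, 115.8], 0.37)]
bolt []
padlock [([231.7, 274.0, 156.7, 139.0], 0.25)]
collar_ring []
```

View pics/w1.png

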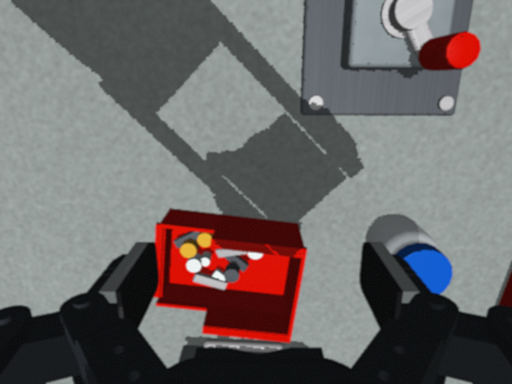

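Wrist view: plate's near end at the upper right, with the knob top at (462,50). I'll move over so the whole lamp is in view.

Emit:
{"fn": "move_arm", "kwargs": {
  "moves": [
    [-1,0,1,-0.5,0,0,0],
    [-1,0,1,-0.5,0,0,0],
    [-1,0,1,-0.5,0,0,0],
    [-1,0,1,-0.5,0,0,0],
    [-1,0,1,-0.5,0,0,0]
  ]
}}

```text
time_s: 6.1
ee_pos: [0.5792, -0.2649, 0.2817]
orientation: [[-0.123, 0.992, -0.0], [0.992, 0.123, 0.0], [0.0, -0.0, -1.0]]
contact_force: [0.2, 0.1, 0.3]
gripper_width: 1.002
```

Emit:
{"fn": "move_arm", "kwargs": {
  "moves": [
    [-1,0,0,0,0,0,0]
  ]
}}

```text
time_s: 6.2
ee_pos: [0.5802, -0.2648, 0.2819]
orientation: [[-0.124, 0.992, 0.001], [0.992, 0.124, -0.0], [-0.0, 0.001, -1.0]]
contact_force: [-0.2, 0.1, 0.1]
gripper_width: 1.002
```

```bash
python3 - <<'E'
from cell import ctrl
import cv2,numpy as np,pickle
s=ctrl.get_state();print({k:np.round(v,3).tolist() for k,v in s.items() if k in("ee_pos","orientation")})
p=ctrl.get_image("wrist");cv2.imwrite("pics/w2.png",cv2.resize(p["image"][:,:,::-1],None,fx=1.5,fy=1.5));pickle.dump((p,s),open("w2.pkl","wb"))
for l in["lamp","knob_mid","head","button_face","bolt","padlock","collar_ring"]:
        print(l,[(np.round(d["box"],1).tolist(),round(d["conf"],2)) for d in ctrl.find_in(p,l)[:2]])
E
```

```text
{'ee_pos': [0.58, -0.265, 0.282], 'orientation': [[-0.124, 0.992, 0.001], [0.992, 0.124, -0.0], [-0.0, 0.001, -1.0]]}
lamp [([278.2, 56.7, 147.0, 109.8], 0.56)]
knob_mid [([306.1, 52.9, 39.6, 32.4], 0.91)]
head []
button_face [([147.9, 251.0, 133.1, 117.7], 0.3)]
bolt []
padlock []
collar_ring [([278.4, 56.1, 148.6, 111.3], 0.2)]
```

View pics/w2.png

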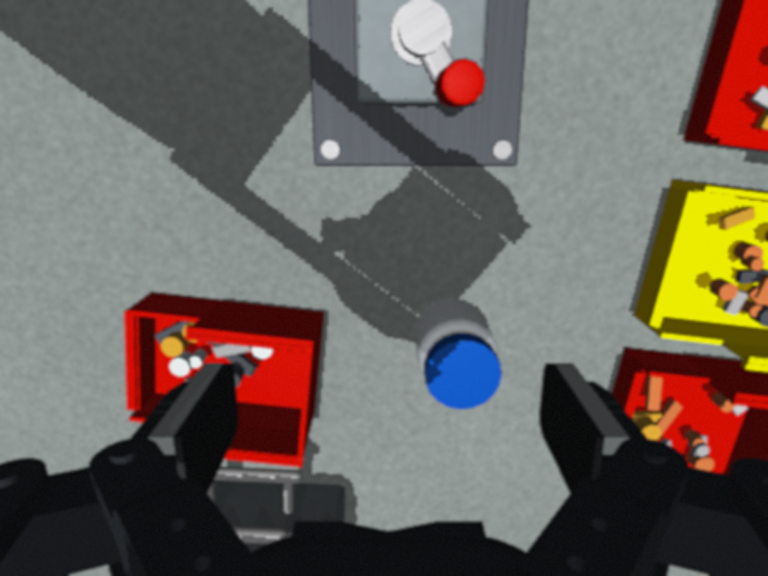

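Emit:
{"fn": "move_arm", "kwargs": {
  "moves": [
    [-1,1,0,0,0,0,0],
    [-1,1,0,0,0,0,0],
    [-1,1,0,0,0,0,0],
    [-1,1,0,0,0,0,0],
    [-1,1,0,0,0,0,0]
  ]
}}

```text
time_s: 7.1
ee_pos: [0.5658, -0.1638, 0.2816]
orientation: [[-0.124, 0.992, 0.0], [0.992, 0.124, -0.0], [-0.0, 0.0, -1.0]]
contact_force: [0.3, -0.3, 0.9]
gripper_width: 1.0
```

Emit:
{"fn": "move_arm", "kwargs": {
  "moves": [
    [-1,1,0,0,0,0,0],
    [-1,0,0,0,0,0,0]
  ]
}}

```text
time_s: 7.3
ee_pos: [0.5634, -0.1432, 0.2818]
orientation: [[-0.126, 0.992, 0.001], [0.992, 0.126, 0.0], [0.0, 0.001, -1.0]]
contact_force: [-0.2, -0.8, -0.0]
gripper_width: 1.003
```

```bash
python3 - <<'E'
from cell import ctrl
import cv2,numpy as np,pickle
s=ctrl.get_state();print({k:np.round(v,4).tolist() for k,v in s.items() if k in("ee_pos","orientation")})
p=ctrl.get_image("wrist");cv2.imwrite("pics/w3.png",cv2.resize(p["image"][:,:,::-1],None,fx=1.5,fy=1.5,interpolation=cv2.INTER_CUBIC));pickle.dump((p,s),open("w3.pkl","wb"))
for l in["lamp","knob_mid","head","button_face","bolt","padlock","collar_ring"]:
        print(l,[(np.round(d["box"],1).tolist(),round(d["conf"],2)) for d in ctrl.find_in(p,l)[:2]])
E
```

```text
{'ee_pos': [0.5634, -0.1432, 0.2818], 'orientation': [[-0.1259, 0.992, 0.0007], [0.992, 0.1259, 0.0003], [0.0002, 0.0007, -1.0]]}
lamp [([279.5, 104.6, 147.4, 208.6], 0.64), ([302.8, 186.6, 33.4, 34.5], 0.18)]
knob_mid [([302.8, 186.1, 34.7, 36.4], 0.85), ([303.8, 319.1, 51.3, 73.1], 0.36)]
head []
button_face []
bolt [([281.1, 55.6, 24.4, 80.3], 0.91)]
padlock [([231.1, 48.1, 37.4, 67.8], 0.8)]
collar_ring [([328.2, 54.4, 36.9, 32.1], 0.7)]
```

View pics/w3.png

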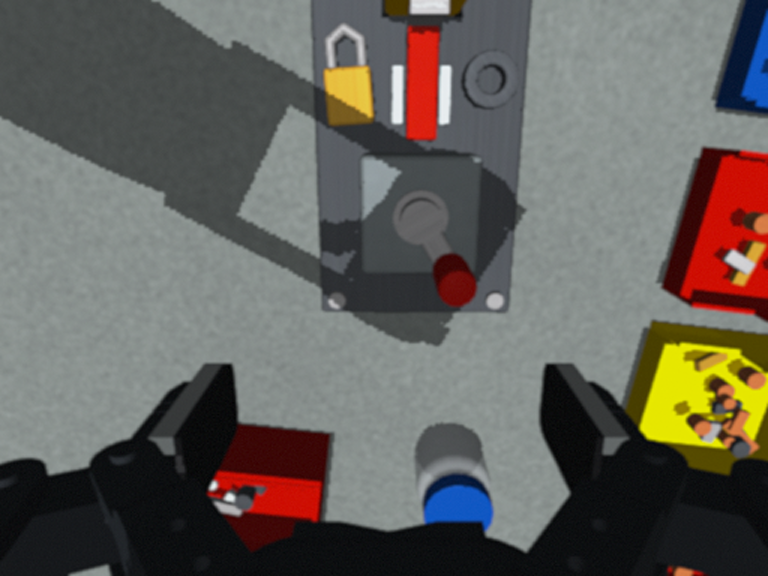

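```bash
cat >> h.py <<'E'
def wview(p,s):
    T=np.eye(4);T[:3,:3]=s["orientation"];T[:3,3]=s["ee_pos"]
    # 'tool coordinates whose axes are the flange's'
    return dict(K=p["K"],view=np.linalg.inv(T@p["hand_eye"]),image=p["image"])
E
python3 - <<'E'
from h import *
w2=wview(*pickle.load(open("w2.pkl","rb")));w3=wview(*pickle.load(open("w3.pkl","rb")))
t=pickle.load(open("top0.pkl","rb"));s=pickle.load(open("scene0.pkl","rb"))
g=.044
L=[(w3,(-.08,-.175,.012),(325,312)),(w3,(.08,-.175,.012),(509,312)),
(w3,(-g,-.085+g,.05),(362,155)),(w3,(g,-.085+g,.05),(480,155)),(w3,(g,-.085-g,.05),(479,272)),(w3,(-g,-.085-g,.05),(361,273)),
(w3,(0,-.085,.070),(422,217)),(w3,'k',(456,288)),
(w2,(-.08,-.175,.012),(316,165)),(w2,(.08,-.175,.012),(517,165)),(w2,(0,-.085,.070),(422,28)),(w2,'k',(463,82)),(w2,(g,-.085-g,.05),(487,102)),(w2,(-g,-.085-g,.05),(358,102))]
def f(v):
    r=[]
    for c,q,u in L:
        if q=='k': q=(.04*np.sin(v[3]),-.085-.04*np.cos(v[3]),.115)
        r.append((proj(c,W(v[:3],q))[0]-(np.array(u)+.5)/1.5+.5))
    return np.array(r).ravel()
o=least_squares(f,[.577,-.05,.12,.45],loss="soft_l1",x_scale=[.01,.01,.05,.1])
print(o.x);print(np.round(f(o.x).reshape(-1,2),1).tolist())
v=o.x;l=v[:3];np.save("lamp.npy",v)
print("axis",W(l,(0,-.085,.092)),"head",W(l,(0,.085,.138)),"knob",W(l,(.04*np.sin(v[3]),-.085-.04*np.cos(v[3]),.092)))
print(proj(s,W(l,(0,.085,.138))),proj(s,W(l,(.04*np.sin(v[3]),-.085-.04*np.cos(v[3]),.092))))
E
```

```text
[ 0.57475808 -0.05160551  0.12937731  0.50806515]
[[-1.5, -0.0], [0.7, -0.3], [-1.5, -0.5], [2.5, -0.7], [-0.7, 0.5], [0.6, 0.1], [0.3, 2.5], [0.6, 0.4], [-0.5, 0.3], [1.2, -0.2], [1.2, -0.4], [-0.3, -0.1], [-1.6, -0.1], [-0.6, 0.2]]
axis [ 0.5857245  -0.13589511  0.092     ] head [0.56379166 0.0326841  0.138     ] knob [ 0.60953018 -0.16803993  0.092     ]
[[259.72033802 179.39998767]] [[197.98731915 227.41197331]]
```

Emit:
{"fn": "move_arm", "kwargs": {
  "moves": [
    [-1,-0.76,0.71,0.5,0,0,0],
    [-1,-0.76,0.71,1,0,0,0],
    [-1,0,0.71,1,0,0,0],
    [-1,0,0,1,0,0,0],
    [-1,0,0,1,0,0,0]
  ]
}}

```text
time_s: 8.2
ee_pos: [0.6098, -0.1713, 0.19]
orientation: [[-0.123, 0.992, -0.001], [0.992, 0.123, 0.0], [0.0, -0.001, -1.0]]
contact_force: [0.9, 0.4, -1.0]
gripper_width: 1.001
```

```bash
python3 - <<'E'
from cell import ctrl
from h import *
s=ctrl.get_state();print({k:np.round(v,4).tolist() for k,v in s.items() if k in("ee_pos","orientation")})
p=ctrl.get_image("wrist");cv2.imwrite("pics/w4.png",cv2.resize(p["image"][:,:,::-1],None,fx=1.5,fy=1.5,interpolation=cv2.INTER_CUBIC));pickle.dump((p,s),open("w4.pkl","wb"))
w=wview(p,s);v=np.load("lamp.npy");l=v[:3]
print(proj(w,W(l,(.04*np.sin(v[3]),-.085-.04*np.cos(v[3]),.115)))*1.5,proj(w,W(l,(0,-.085,.07)))*1.5,proj(w,W(l,(0,.085,.165)))*1.5)
E
```

```text
{'ee_pos': [0.6098, -0.1713, 0.19], 'orientation': [[-0.1232, 0.9924, -0.0006], [0.9924, 0.1232, 0.0004], [0.0005, -0.0006, -1.0]]}
[[390.40811572 281.53839674]] [[351.5719911  189.33690523]] [[ 306.0089298 -475.663692 ]]
```

View pics/w4.png

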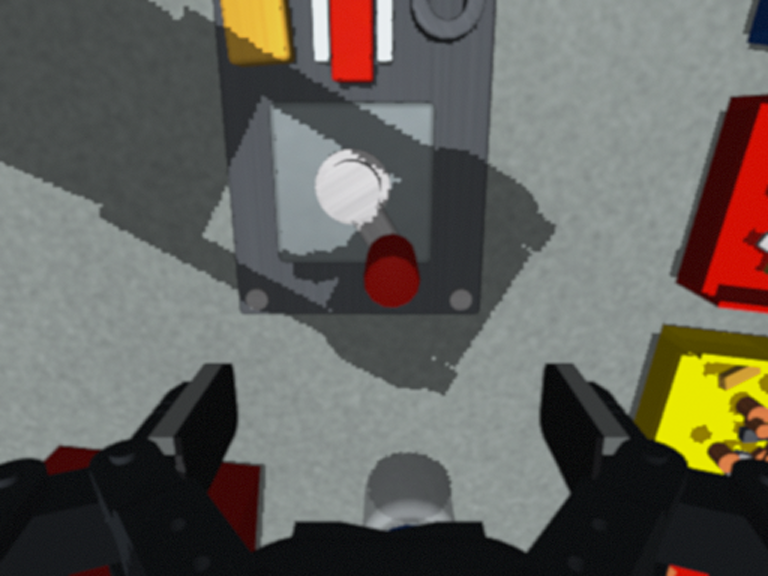

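Knob top at (391,278), as predicted. Both jaws are clear of it, so I'll descend.

Emit:
{"fn": "move_arm", "kwargs": {
  "moves": [
    [-1,0.18,0,1,0,0,0],
    [-1,0,0,1,0,0,0],
    [-1,0,0,1,0,0,0],
    [-1,0,0,1,0,0,0],
    [-1,0,0,1,0,0,0]
  ]
}}

```text
time_s: 8.75
ee_pos: [0.6093, -0.1677, 0.0911]
orientation: [[-0.123, 0.992, 0.0], [0.992, 0.123, 0.0], [-0.0, 0.0, -1.0]]
contact_force: [0.0, 0.6, -0.5]
gripper_width: 1.001
```

Emit:
{"fn": "move_arm", "kwargs": {
  "moves": [
    [-1,0,0,0.5,0,0,0],
    [0.3,0,0,0,0,0,0],
    [1,0,0,0,0,0,0],
    [1,0,0,0,0,0,0],
    [1,0,0,0,0,0,0]
  ],
  "newtons": 25
}}

```text
time_s: 9.25
ee_pos: [0.6096, -0.1675, 0.0823]
orientation: [[-0.124, 0.992, 0.001], [0.992, 0.124, -0.0], [-0.001, 0.001, -1.0]]
contact_force: [-0.7, 0.0, 0.9]
gripper_width: 0.337
```

Emit:
{"fn": "move_arm", "kwargs": {
  "moves": [
    [1,0,0,0,0,0,0],
    [1,0,0,0,0,0,0],
    [1,0,0,0,0,0,0],
    [1,0,0,0,0,0,0]
  ]
}}

```text
time_s: 9.65
ee_pos: [0.6097, -0.1676, 0.0823]
orientation: [[-0.124, 0.992, 0.002], [0.992, 0.124, -0.001], [-0.001, 0.001, -1.0]]
contact_force: [0.1, -0.2, 6.2]
gripper_width: 0.296
```

Gripped: opening 25 mm, and the knob sits at radius 39.8 mm from my fitted axis. I'll compute the circle table.

```bash
cat > tab.py <<'E'
from h import *
from cell import ctrl
import sys
def tab(axis,d,n,off=np.zeros(2)):
    s=ctrl.get_state();p=np.array(s["ee_pos"])[:2];R=np.array(s["orientation"])[:2,:2]
    l=np.load("lamp.npy")[2];r=R2(-l)@(p-axis);a=np.arctan2(r[0],-r[1]);print("a",a%(2*np.pi),"r",np.hypot(*r))
    cur=p.copy();b=a
    for i in range(n):
        b+=d;tg=axis+R2(l)@(.04*np.array([np.sin(b),-np.cos(b)]))
        u=np.round(R.T@(tg-cur)/.02,2);cur=cur+R@u*.02
        print(i+1,round(b%(2*np.pi),2),u.tolist())
if __name__=="__main__": tab(np.array([.5857,-.1359]),.3,21)
E
python3 tab.py
```

```text
a 0.5188144324276237 r 0.039709603052697155
1 0.82 [0.36, 0.47]
2 1.12 [0.5, 0.34]
3 1.42 [0.57, 0.17]
4 1.72 [0.59, 0.0]
5 2.02 [0.57, -0.18]
6 2.32 [0.5, -0.33]
7 2.62 [0.37, -0.47]
8 2.92 [0.21, -0.56]
9 3.22 [0.04, -0.6]
10 3.52 [-0.14, -0.58]
11 3.82 [-0.3, -0.52]
12 4.12 [-0.44, -0.4]
13 4.42 [-0.54, -0.25]
14 4.72 [-0.59, -0.08]
15 5.02 [-0.59, 0.09]
16 5.32 [-0.54, 0.27]
17 5.62 [-0.43, 0.41]
18 5.92 [-0.29, 0.52]
19 6.22 [-0.13, 0.59]
20 0.24 [0.06, 0.59]
21 0.54 [0.22, 0.56]
```

Emit:
{"fn": "move_arm", "kwargs": {
  "moves": [
    [1,0.36,0.47,0,0,0,0],
    [1,0.5,0.34,0,0,0,0],
    [1,0.57,0.17,0,0,0,0],
    [1,0.59,0,0,0,0,0],
    [1,0.57,-0.18,0,0,0,0]
  ]
}}

```text
time_s: 10.15
ee_pos: [0.6197, -0.1139, 0.0823]
orientation: [[-0.124, 0.992, 0.003], [0.992, 0.124, -0.001], [-0.001, 0.002, -1.0]]
contact_force: [1.1, -3.8, 4.6]
gripper_width: 0.294
```

Emit:
{"fn": "move_arm", "kwargs": {
  "moves": [
    [1,0.5,-0.33,0,0,0,0],
    [1,0.37,-0.47,0,0,0,0],
    [1,0.21,-0.56,0,0,0,0],
    [1,0.04,-0.6,0,0,0,0],
    [1,-0.14,-0.58,0,0,0,0]
  ]
}}

```text
time_s: 10.65
ee_pos: [0.5661, -0.1004, 0.0823]
orientation: [[-0.124, 0.992, 0.002], [0.992, 0.124, -0.0], [-0.0, 0.002, -1.0]]
contact_force: [5.3, -2.5, 5.1]
gripper_width: 0.292
```

Emit:
{"fn": "move_arm", "kwargs": {
  "moves": [
    [1,-0.3,-0.52,0,0,0,0],
    [1,-0.44,-0.4,0,0,0,0],
    [1,-0.54,-0.25,0,0,0,0],
    [1,-0.59,-0.08,0,0,0,0],
    [1,-0.59,0.09,0,0,0,0]
  ]
}}

```text
time_s: 11.15
ee_pos: [0.5494, -0.1528, 0.0823]
orientation: [[-0.124, 0.992, 0.002], [0.992, 0.124, 0.0], [0.0, 0.002, -1.0]]
contact_force: [8.9, 7.4, 5.1]
gripper_width: 0.294
```

Emit:
{"fn": "move_arm", "kwargs": {
  "moves": [
    [1,-0.54,0.27,0,0,0,0],
    [1,-0.43,0.41,0,0,0,0],
    [1,-0.29,0.52,0,0,0,0],
    [1,-0.13,0.59,0,0,0,0],
    [1,0.06,0.59,0,0,0,0]
  ]
}}

```text
time_s: 11.65
ee_pos: [0.5998, -0.1732, 0.0822]
orientation: [[-0.123, 0.992, 0.0], [0.992, 0.123, 0.0], [0.0, 0.0, -1.0]]
contact_force: [-6.4, 6.3, 12.6]
gripper_width: 0.299
```

```bash
python3 tab.py
```

```text
a 0.23215039791596778 r 0.03987750902550299
1 0.53 [0.22, 0.55]
2 0.83 [0.38, 0.47]
3 1.13 [0.5, 0.33]
4 1.43 [0.57, 0.16]
5 1.73 [0.6, -0.01]
6 2.03 [0.57, -0.18]
7 2.33 [0.49, -0.35]
8 2.63 [0.36, -0.47]
9 2.93 [0.21, -0.57]
10 3.23 [0.03, -0.59]
11 3.53 [-0.15, -0.58]
12 3.83 [-0.31, -0.51]
13 4.13 [-0.45, -0.4]
14 4.43 [-0.54, -0.25]
15 4.73 [-0.59, -0.07]
16 5.03 [-0.59, 0.11]
17 5.33 [-0.53, 0.27]
18 5.63 [-0.43, 0.42]
19 5.93 [-0.28, 0.52]
20 6.23 [-0.12, 0.59]
21 0.25 [0.06, 0.59]
```

Emit:
{"fn": "move_arm", "kwargs": {
  "moves": [
    [1,0.22,0.55,0,0,0,0],
    [1,0.38,0.47,0,0,0,0],
    [1,0.5,0.33,0,0,0,0],
    [1,0.57,0.16,0,0,0,0],
    [1,0.6,-0.01,0,0,0,0]
  ]
}}

```text
time_s: 12.15
ee_pos: [0.6245, -0.1246, 0.0823]
orientation: [[-0.123, 0.992, 0.002], [0.992, 0.123, -0.001], [-0.001, 0.002, -1.0]]
contact_force: [-0.3, -4.0, 7.1]
gripper_width: 0.294
```

Emit:
{"fn": "move_arm", "kwargs": {
  "moves": [
    [1,0.57,-0.18,0,0,0,0],
    [1,0.49,-0.35,0,0,0,0],
    [1,0.36,-0.47,0,0,0,0],
    [1,0.21,-0.57,0,0,0,0],
    [1,0.03,-0.59,0,0,0,0]
  ]
}}

```text
time_s: 12.65
ee_pos: [0.577, -0.0963, 0.0823]
orientation: [[-0.124, 0.992, 0.002], [0.992, 0.124, 0.0], [-0.0, 0.002, -1.0]]
contact_force: [2.9, -1.7, 7.3]
gripper_width: 0.296
```

Emit:
{"fn": "move_arm", "kwargs": {
  "moves": [
    [1,-0.15,-0.58,0,0,0,0],
    [1,-0.31,-0.51,0,0,0,0],
    [1,-0.45,-0.4,0,0,0,0],
    [1,-0.54,-0.25,0,0,0,0],
    [1,-0.59,-0.07,0,0,0,0]
  ]
}}

```text
time_s: 13.15
ee_pos: [0.5461, -0.1419, 0.0823]
orientation: [[-0.124, 0.992, 0.002], [0.992, 0.124, 0.0], [-0.0, 0.002, -1.0]]
contact_force: [10.1, 4.5, 5.8]
gripper_width: 0.293
```

Emit:
{"fn": "move_arm", "kwargs": {
  "moves": [
    [1,-0.59,0.11,0,0,0,0],
    [1,-0.53,0.27,0,0,0,0],
    [1,-0.43,0.42,0,0,0,0]
  ]
}}

```text
time_s: 13.45
ee_pos: [0.5659, -0.1706, 0.0822]
orientation: [[-0.123, 0.992, 0.001], [0.992, 0.123, 0.001], [0.001, 0.001, -1.0]]
contact_force: [2.8, 11.3, 9.2]
gripper_width: 0.296
```

```bash
sed -i 's/,.3,21)/,.15,7)/' tab.py; python3 tab.py
```

```text
a 5.635540572012766 r 0.03994004768435226
1 5.79 [-0.16, 0.25]
2 5.94 [-0.12, 0.28]
3 6.09 [-0.08, 0.28]
4 6.24 [-0.04, 0.3]
5 0.1 [0.01, 0.3]
6 0.25 [0.06, 0.3]
7 0.4 [0.09, 0.28]
```

Emit:
{"fn": "move_arm", "kwargs": {
  "moves": [
    [1,-0.16,0.25,0,0,0,0],
    [1,-0.12,0.28,0,0,0,0],
    [1,-0.08,0.28,0,0,0,0],
    [1,-0.04,0.3,0,0,0,0]
  ]
}}

```text
time_s: 13.85
ee_pos: [0.5888, -0.1755, 0.0822]
orientation: [[-0.124, 0.992, 0.001], [0.992, 0.124, 0.0], [0.0, 0.001, -1.0]]
contact_force: [-3.1, 5.5, 12.5]
gripper_width: 0.297
```

Emit:
{"fn": "move_arm", "kwargs": {
  "moves": [
    [1,0,0.1,0,0,0,0],
    [1,0,0.1,0,0,0,0]
  ]
}}

```text
time_s: 14.05
ee_pos: [0.5925, -0.175, 0.0822]
orientation: [[-0.124, 0.992, 0.0], [0.992, 0.124, 0.0], [0.0, 0.0, -1.0]]
contact_force: [-14.0, 1.7, 14.6]
gripper_width: 0.297
```

```bash
python3 tab.py|head -1
```

```text
a 0.04271448392577233 r 0.03971187103969321
```

Tangential force rose to 14 N at 12.61 rad, so the crank is at its stop. I'll open and lift.

Emit:
{"fn": "move_arm", "kwargs": {
  "moves": [
    [-1,0,-0.05,0,0,0,0],
    [-1,0,0,0,0,0,0],
    [-1,0,0,0,0,0,0],
    [-1,0,0,0,0,0,0],
    [-1,0,0,0,0,0,0]
  ]
}}

```text
time_s: 14.55
ee_pos: [0.5914, -0.1753, 0.0812]
orientation: [[-0.124, 0.992, -0.0], [0.992, 0.124, 0.0], [0.0, -0.0, -1.0]]
contact_force: [-0.6, -0.0, 0.3]
gripper_width: 0.997
```

Emit:
{"fn": "move_arm", "kwargs": {
  "moves": [
    [-1,0,0,-0.5,0,0,0],
    [-1,0,0,-1,0,0,0],
    [-1,0,0,-1,0,0,0],
    [-1,0,0,-1,0,0,0],
    [-1,0,0,-1,0,0,0]
  ]
}}

```text
time_s: 15.05
ee_pos: [0.5914, -0.1752, 0.173]
orientation: [[-0.124, 0.992, 0.001], [0.992, 0.124, -0.0], [-0.0, 0.001, -1.0]]
contact_force: [0.4, -0.3, -0.4]
gripper_width: 1.0
```

Emit:
{"fn": "move_arm", "kwargs": {
  "moves": [
    [-1,0,0,-1,0,0,0],
    [-1,0,0,-1,0,0,0],
    [-1,0,0,-1,0,0,0],
    [-1,0,0,-1,0,0,0],
    [-1,0,0,-1,0,0,0]
  ]
}}

```text
time_s: 15.55
ee_pos: [0.5913, -0.1751, 0.273]
orientation: [[-0.124, 0.992, 0.001], [0.992, 0.124, -0.0], [-0.0, 0.001, -1.0]]
contact_force: [0.4, -0.7, -0.5]
gripper_width: 0.999
```

Emit:
{"fn": "move_arm", "kwargs": {
  "moves": [
    [-1,1,0,0,0,0,0],
    [-1,1,0,0,0,0,0],
    [-1,1,0,0,0,0,0],
    [-1,0,0,0,0,0,0]
  ]
}}

```text
time_s: 15.95
ee_pos: [0.5834, -0.1125, 0.271]
orientation: [[-0.126, 0.992, -0.001], [0.992, 0.126, 0.001], [0.001, -0.0, -1.0]]
contact_force: [-0.5, 0.5, 0.1]
gripper_width: 1.002
```

```bash
cat > shot.py <<'E'
from cell import ctrl
from h import *
import sys
n=sys.argv[1]
s=ctrl.get_state();print({k:np.round(v,4).tolist() for k,v in s.items() if k in("ee_pos","orientation","contact_force","gripper_width","time_s")})
p=ctrl.get_image("wrist");cv2.imwrite(f"pics/{n}.png",cv2.resize(p["image"][:,:,::-1],None,fx=1.5,fy=1.5,interpolation=cv2.INTER_CUBIC));pickle.dump((p,s),open(f"{n}.pkl","wb"))
w=wview(p,s);v=np.load("lamp.npy");l=v[:3]
for q in [(0,-.125,.115),(-.015,.06,.165),(.015,.06,.165),(-.015,.11,.165),(.015,.11,.165),(.022,.085,.138)]: print(q,np.round(proj(w,W(l,q))*1.5))
E
python3 shot.py w5
```

```text
{'time_s': 15.95, 'ee_pos': [0.5834, -0.1125, 0.271], 'orientation': [[-0.1262, 0.992, -0.0006], [0.992, 0.1262, 0.001], [0.001, -0.0004, -1.0]], 'contact_force': [-0.4616, 0.4724, 0.1409], 'gripper_width': 1.002}
(0, -0.125, 0.115) [[389. 344.]]
(-0.015, 0.06, 0.165) [[354.   2.]]
(0.015, 0.06, 0.165) [[422.   2.]]
(-0.015, 0.11, 0.165) [[ 351. -134.]]
(0.015, 0.11, 0.165) [[ 424. -134.]]
(0.022, 0.085, 0.138) [[435. -45.]]
```

View pics/w5.png

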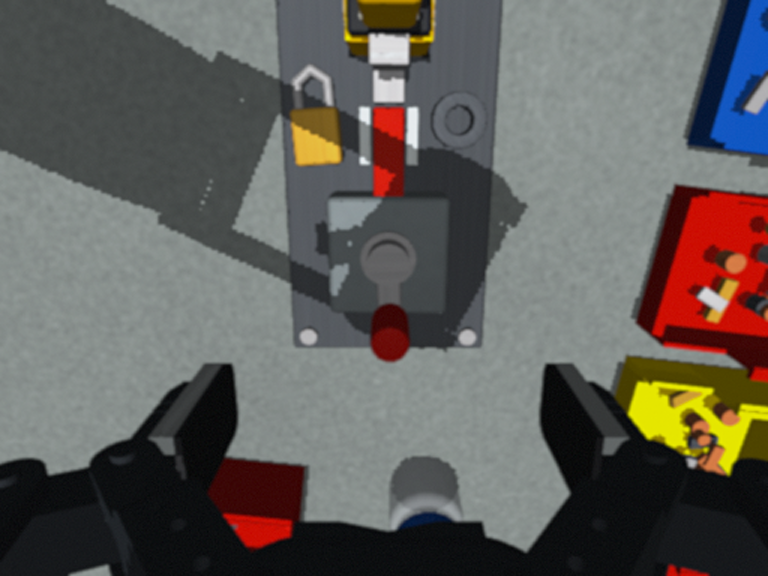

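The bolt's end is at row 107, and the strap foot at (389,85) is uncovered, so the bolt is drawn. The padlock and ring haven't moved. Next I'll move to the head.

Emit:
{"fn": "move_arm", "kwargs": {
  "moves": [
    [-1,1,-0.2,0,0,0,0],
    [-1,1,0,0,0,0,0],
    [-1,1,0,0,0,0,0],
    [-1,1,0,0,0,0,0],
    [-1,0.5,0,0,0,0,0]
  ]
}}

```text
time_s: 16.5
ee_pos: [0.5684, -0.0252, 0.2711]
orientation: [[-0.125, 0.992, -0.0], [0.992, 0.125, 0.0], [0.0, -0.0, -1.0]]
contact_force: [-0.2, 0.3, -0.0]
gripper_width: 1.0
```

Emit:
{"fn": "move_arm", "kwargs": {
  "moves": [
    [-1,0,0,0,0,0,0]
  ]
}}

```text
time_s: 16.6
ee_pos: [0.5687, -0.0258, 0.2713]
orientation: [[-0.125, 0.992, -0.0], [0.992, 0.125, 0.0], [0.0, -0.0, -1.0]]
contact_force: [-0.6, -0.9, 0.7]
gripper_width: 0.999
```

```bash
python3 shot.py w6
```

```text
{'time_s': 16.6, 'ee_pos': [0.5687, -0.0258, 0.2713], 'orientation': [[-0.125, 0.9922, -0.0001], [0.9922, 0.125, 0.0002], [0.0002, -0.0, -1.0]], 'contact_force': [-0.5553, -0.9203, 0.6516], 'gripper_width': 0.9986}
(0, -0.125, 0.115) [[394. 462.]]
(-0.015, 0.06, 0.165) [[364. 202.]]
(0.015, 0.06, 0.165) [[426. 202.]]
(-0.015, 0.11, 0.165) [[363.  94.]]
(0.015, 0.11, 0.165) [[428.  93.]]
(0.022, 0.085, 0.138) [[437. 146.]]
```

View pics/w6.png

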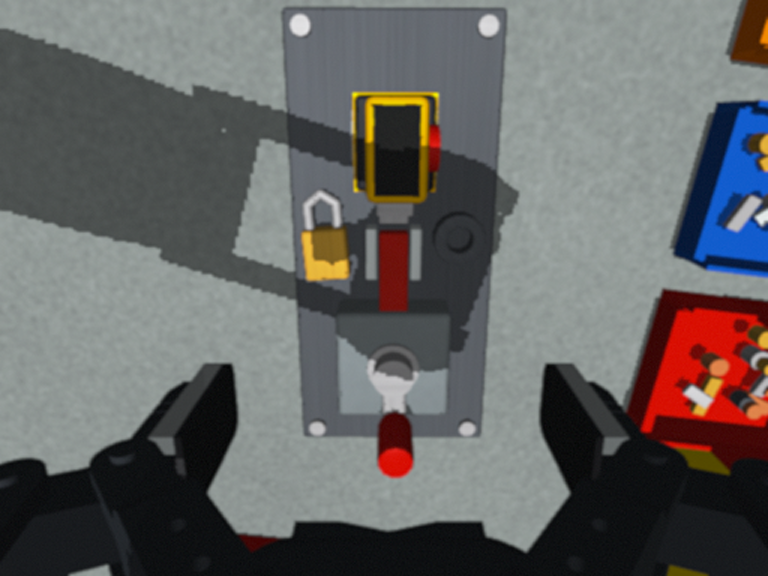

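Head top corners are at (366,203), (430,203) and (366,97), about 1 mm in +x from the fit, and the button is on the right at (435,147). I'll move over the head and go down.

Emit:
{"fn": "move_arm", "kwargs": {
  "moves": [
    [-1,1,0.2,0,0,0,0],
    [-1,1,0,0,0,0,0],
    [-1,0.93,0,0,0,0,0],
    [-1,0,0,0.6,0,0,0],
    [-1,0,0,1,0,0,0]
  ]
}}

```text
time_s: 17.15
ee_pos: [0.5662, 0.0311, 0.2393]
orientation: [[-0.124, 0.992, 0.002], [0.992, 0.124, -0.0], [-0.001, 0.002, -1.0]]
contact_force: [1.1, -0.2, -0.4]
gripper_width: 1.0
```

Emit:
{"fn": "move_arm", "kwargs": {
  "moves": [
    [-1,0,0,0,0,0,0]
  ]
}}

```text
time_s: 17.25
ee_pos: [0.5648, 0.0308, 0.2363]
orientation: [[-0.123, 0.992, -0.004], [0.992, 0.123, 0.0], [0.001, -0.004, -1.0]]
contact_force: [-0.6, -0.6, 0.2]
gripper_width: 1.0
```

```bash
python3 shot.py w7; python3 - <<'E'
from cell import ctrl
import cv2
p=ctrl.get_image("scene");cv2.imwrite("pics/s7.png",cv2.resize(p["image"][100:300,120:380,::-1],None,fx=2.8,fy=2.8))
E
```

```text
{'time_s': 17.25, 'ee_pos': [0.5648, 0.0308, 0.2363], 'orientation': [[-0.123, 0.9924, -0.0042], [0.9924, 0.123, 0.0001], [0.0006, -0.0042, -1.0]], 'contact_force': [-0.6492, -0.6355, 0.1961], 'gripper_width': 1.0}
(0, -0.125, 0.115) [[391. 571.]]
(-0.015, 0.06, 0.165) [[356. 339.]]
(0.015, 0.06, 0.165) [[422. 339.]]
(-0.015, 0.11, 0.165) [[353. 231.]]
(0.015, 0.11, 0.165) [[424. 231.]]
(0.022, 0.085, 0.138) [[434. 269.]]
```

View pics/w7.png

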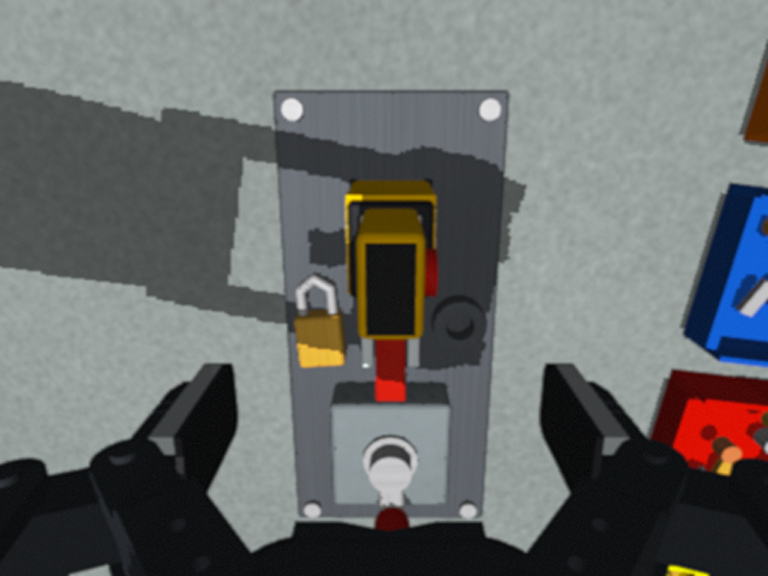

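View pics/s7.png

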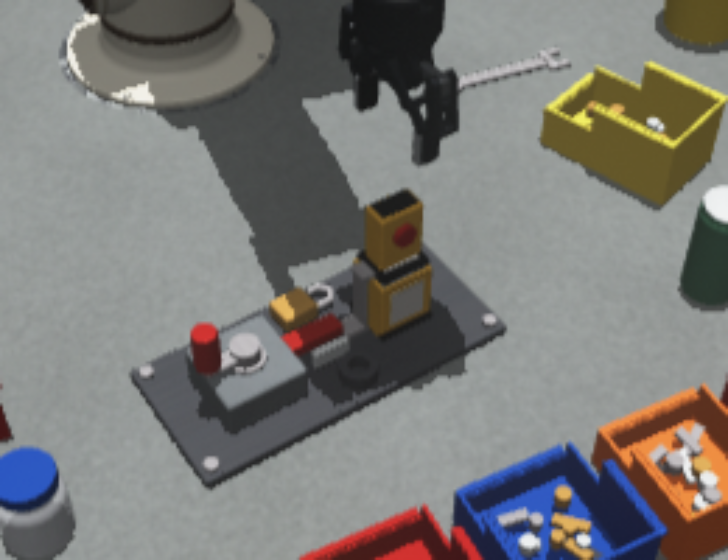

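Emit:
{"fn": "move_arm", "kwargs": {
  "moves": [
    [-1,0.1,0.03,1,0,0,0],
    [-1,0,0,1,0,0,0],
    [-1,0,0,1,0,0,0],
    [-1,0,0,1,0,0,0],
    [-1,0,0,1,0,0,0]
  ]
}}

```text
time_s: 17.85
ee_pos: [0.5665, 0.0332, 0.1395]
orientation: [[-0.123, 0.992, 0.001], [0.992, 0.123, -0.0], [-0.0, 0.001, -1.0]]
contact_force: [-0.0, -0.7, 0.0]
gripper_width: 0.993
```

Emit:
{"fn": "move_arm", "kwargs": {
  "moves": [
    [-1,0,0,0.8,0,0,0],
    [-1,0,0,0,0,0,0]
  ]
}}

```text
time_s: 18.05
ee_pos: [0.5655, 0.0333, 0.1222]
orientation: [[-0.123, 0.992, -0.002], [0.992, 0.123, 0.0], [0.0, -0.002, -1.0]]
contact_force: [0.0, 0.0, 0.1]
gripper_width: 0.998
```

```bash
python3 shot.py w8; python3 - <<'E'
from cell import ctrl
import cv2
p=ctrl.get_image("scene");cv2.imwrite("pics/s8.png",cv2.resize(p["image"][130:280,180:340,::-1],None,fx=4,fy=4))
E
```

```text
{'time_s': 18.05, 'ee_pos': [0.5655, 0.0333, 0.1222], 'orientation': [[-0.1232, 0.9924, -0.0023], [0.9924, 0.1232, 0.0002], [0.0005, -0.0022, -1.0]], 'contact_force': [0.0068, 0.0169, 0.124], 'gripper_width': 0.9982}
(0, -0.125, 0.115) [[388. 793.]]
(-0.015, 0.06, 0.165) [[322. 542.]]
(0.015, 0.06, 0.165) [[446. 542.]]
(-0.015, 0.11, 0.165) [[313. 354.]]
(0.015, 0.11, 0.165) [[452. 353.]]
(0.022, 0.085, 0.138) [[463. 393.]]
```

View pics/w8.png

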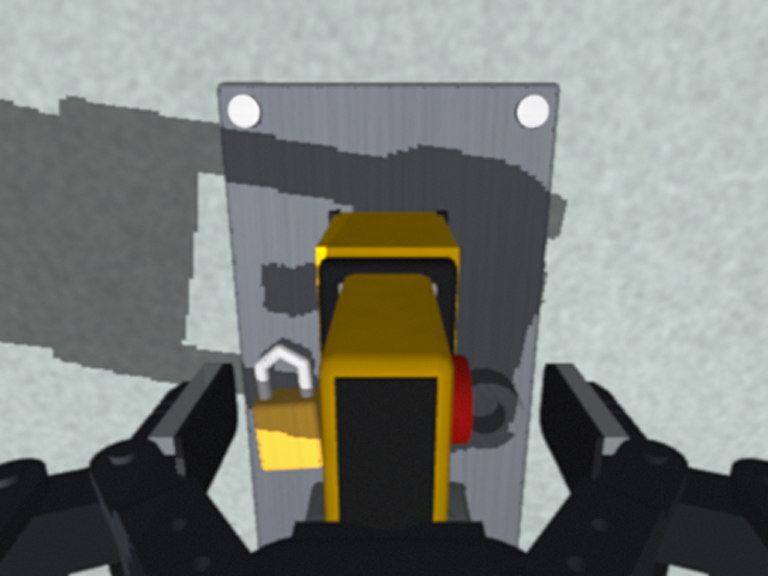

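View pics/s8.png

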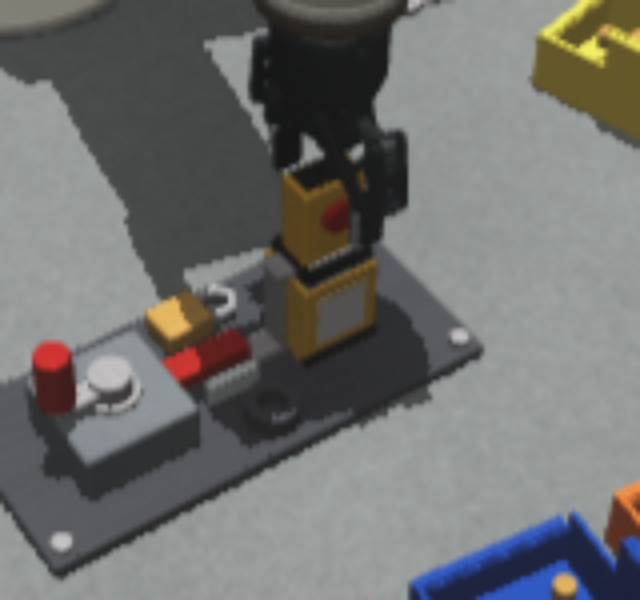

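The head is between the fingers, and the button at (462,400) lies between the head and the right finger. I'll close.

Emit:
{"fn": "move_arm", "kwargs": {
  "moves": [
    [0,0,0,0.12,0,0,0],
    [0.3,0,0,0,0,0,0],
    [1,0,0,0,0,0,0],
    [1,0,0,0,0,0,0],
    [1,0,0,0,0,0,0]
  ],
  "newtons": 50
}}

```text
time_s: 18.65
ee_pos: [0.5659, 0.0338, 0.1218]
orientation: [[-0.124, 0.992, 0.0], [0.992, 0.124, -0.0], [-0.0, 0.0, -1.0]]
contact_force: [-6.0, -1.2, 9.8]
gripper_width: 0.352
```

Emit:
{"fn": "move_arm", "kwargs": {
  "moves": [
    [1,0,0,0,0,0,0],
    [1,0,0,0,0,0,0],
    [1,0,0,0,0,0,0]
  ]
}}

```text
time_s: 18.95
ee_pos: [0.5658, 0.0338, 0.1218]
orientation: [[-0.124, 0.992, 0.0], [0.992, 0.124, -0.0], [-0.0, 0.0, -1.0]]
contact_force: [-6.7, -0.7, 8.8]
gripper_width: 0.355
```

Opening is 30.2 mm. With the same −0.8 mm bias seen on the knob that means 31 mm, so the button is fully in. I'll lift gently.

Emit:
{"fn": "move_arm", "kwargs": {
  "moves": [
    [1,0,-0.02,-0.2,0,0,0],
    [1,0,0,-0.3,0,0,0],
    [1,0,0,-0.4,0,0,0],
    [1,0,0,-0.4,0,0,0],
    [1,0,0,-0.4,0,0,0]
  ]
}}

```text
time_s: 19.45
ee_pos: [0.5656, 0.0338, 0.1557]
orientation: [[-0.124, 0.992, 0.0], [0.992, 0.124, 0.0], [0.0, 0.0, -1.0]]
contact_force: [0.6, -1.2, -3.7]
gripper_width: 0.352
```

```bash
python3 - <<'E'
from cell import ctrl
import cv2
p=ctrl.get_image("scene");cv2.imwrite("pics/s9.png",cv2.resize(p["image"][130:280,180:340,::-1],None,fx=4,fy=4))
E
```

```text
(no output)
```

View pics/s9.png

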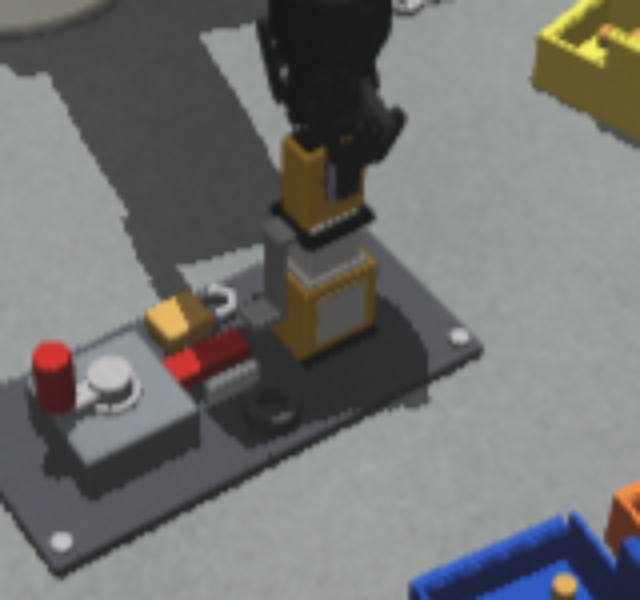

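The column is coming out, with the collar now clear of the housing and the strap lifted with it. I'll keep going.

Emit:
{"fn": "move_arm", "kwargs": {
  "moves": [
    [1,0,0,-0.5,0,0,0],
    [1,0,0,-0.5,0,0,0],
    [1,0,0,-0.5,0,0,0],
    [1,0,0,-0.5,0,0,0],
    [1,0,0,-0.5,0,0,0]
  ]
}}

```text
time_s: 20.0
ee_pos: [0.5656, 0.0338, 0.2058]
orientation: [[-0.124, 0.992, 0.0], [0.992, 0.124, 0.0], [0.0, 0.0, -1.0]]
contact_force: [1.4, -0.4, -6.1]
gripper_width: 0.353
```

Emit:
{"fn": "move_arm", "kwargs": {
  "moves": [
    [1,0,0,-0.5,0,0,0],
    [1,0,0,-0.5,0,0,0],
    [1,0,0,-0.5,0,0,0],
    [1,0,0,-0.5,0,0,0],
    [1,0,0,-0.4,0,0,0]
  ]
}}

```text
time_s: 20.5
ee_pos: [0.5656, 0.0338, 0.2538]
orientation: [[-0.124, 0.992, 0.0], [0.992, 0.124, 0.0], [0.0, 0.0, -1.0]]
contact_force: [0.2, -0.1, -6.9]
gripper_width: 0.35
```

Emit:
{"fn": "move_arm", "kwargs": {
  "moves": [
    [1,0,0,-0.2,0,0,0],
    [1,0,0,-0.2,0,0,0],
    [1,0,0,-0.15,0,0,0],
    [1,0,0,-0.1,0,0,0]
  ]
}}

```text
time_s: 20.9
ee_pos: [0.5656, 0.0338, 0.266]
orientation: [[-0.124, 0.992, -0.0], [0.992, 0.124, 0.0], [0.0, -0.0, -1.0]]
contact_force: [1.4, -0.5, -5.6]
gripper_width: 0.349
```

Emit:
{"fn": "move_arm", "kwargs": {
  "moves": [
    [1,0,0,-0.1,0,0,0],
    [1,0,0,-0.1,0,0,0],
    [1,0,0,0,0,0,0]
  ]
}}

```text
time_s: 21.2
ee_pos: [0.5656, 0.0338, 0.2702]
orientation: [[-0.124, 0.992, 0.0], [0.992, 0.124, 0.0], [0.0, 0.0, -1.0]]
contact_force: [0.9, -0.7, -3.9]
gripper_width: 0.348
```

Emit:
{"fn": "move_arm", "kwargs": {
  "moves": [
    [1,0,0,-0.1,0,0,0],
    [1,0,0,0,0,0,0]
  ]
}}

```text
time_s: 21.4
ee_pos: [0.5656, 0.0338, 0.2719]
orientation: [[-0.124, 0.992, -0.0], [0.992, 0.124, 0.0], [0.0, -0.0, -1.0]]
contact_force: [0.6, 0.4, -5.1]
gripper_width: 0.352
```

Emit:
{"fn": "move_arm", "kwargs": {
  "moves": [
    [1,0,0,-0.05,0,0,0],
    [1,0,0,0,0,0,0]
  ]
}}

```text
time_s: 21.6
ee_pos: [0.5655, 0.0338, 0.272]
orientation: [[-0.124, 0.992, -0.001], [0.992, 0.124, 0.0], [0.0, -0.001, -1.0]]
contact_force: [3.3, -0.8, -18.9]
gripper_width: 0.351
```

Emit:
{"fn": "move_arm", "kwargs": {
  "moves": [
    [1,0,0,-0.05,0,0,0],
    [1,0,0,0,0,0,0]
  ]
}}

```text
time_s: 21.8
ee_pos: [0.5654, 0.0338, 0.2722]
orientation: [[-0.124, 0.992, -0.003], [0.992, 0.124, 0.0], [0.001, -0.003, -1.0]]
contact_force: [4.0, -0.9, -28.8]
gripper_width: 0.349
```

Hard stop reached, with force rising to 29 N at z = 0.272. I'll ease off slightly and check.

Emit:
{"fn": "move_arm", "kwargs": {
  "moves": [
    [1,0,0,0.06,0,0,0],
    [1,0,0,0,0,0,0],
    [1,0,0,0,0,0,0],
    [1,0,0,0,0,0,0],
    [1,0,0,0,0,0,0]
  ]
}}

```text
time_s: 22.3
ee_pos: [0.5654, 0.0338, 0.2721]
orientation: [[-0.124, 0.992, -0.001], [0.992, 0.124, 0.0], [0.0, -0.001, -1.0]]
contact_force: [4.0, -0.5, -25.3]
gripper_width: 0.35
```

```bash
python3 shot.py w10; python3 - <<'E'
from cell import ctrl
import cv2
p=ctrl.get_image("scene");cv2.imwrite("pics/s10.png",cv2.resize(p["image"][90:310,60:410,::-1],None,fx=2.2,fy=2.2))
E
```

```text
{'time_s': 22.3, 'ee_pos': [0.5654, 0.0338, 0.2721], 'orientation': [[-0.1237, 0.9923, -0.001], [0.9923, 0.1237, 0.0002], [0.0003, -0.0009, -1.0]], 'contact_force': [3.9607, -0.5346, -25.3222], 'gripper_width': 0.3501}
(0, -0.125, 0.115) [[388. 532.]]
(-0.015, 0.06, 0.165) [[358. 316.]]
(0.015, 0.06, 0.165) [[416. 316.]]
(-0.015, 0.11, 0.165) [[356. 222.]]
(0.015, 0.11, 0.165) [[417. 221.]]
(0.022, 0.085, 0.138) [[426. 256.]]
```

View pics/s10.png

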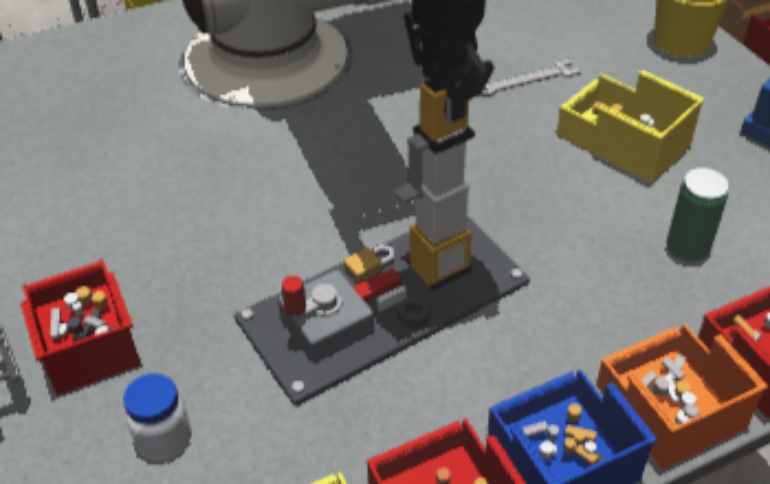

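View pics/w10.png

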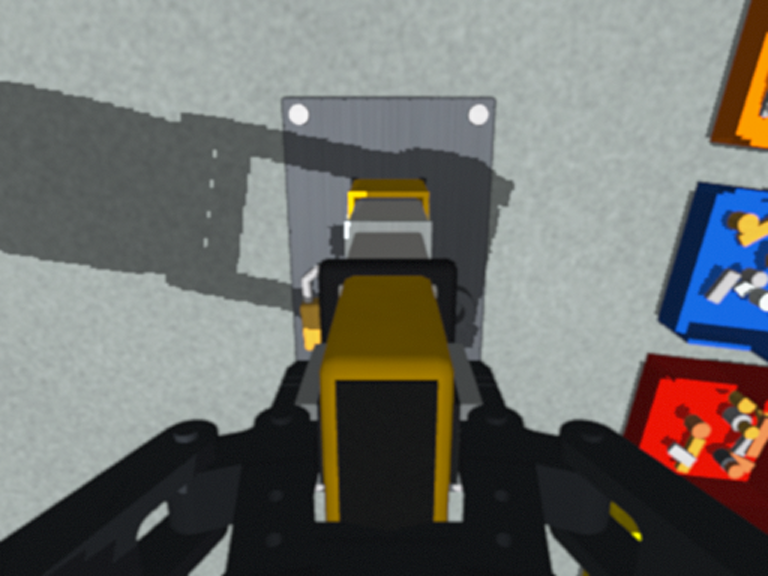

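Both white sections are fully out in the picture. The head sits in the jaws as before (top edge at row 377, so no slip), and the surrounding things look unmoved. I'll hand in.

```bash
python3 - <<'E'
from cell import ctrl
print(ctrl.close_job()); s=ctrl.get_state(); print(s["time_s"],s["ee_pos"],s["contact_force"],s["gripper_width"])
E
```

```text
the job is handed in; nothing more can be done
None
the job is handed in; nothing more can be done
```

The lamp is up at its second stop. The gripper is still holding the head there at 50 N with the button squeezed in. I handed the job in at about 22.4 s.

- **Crank:** I wound it anticlockwise from about 0.5 rad to its stop at about 12.6 rad, where the force on the knob rose to 14 N. The next picture showed the bolt drawn clear of the strap foot.
- **Lift:** I gripped the head and pulled it up 150 mm, past the first stop to the hard second stop. The pull rose from about 6 N to 29 N there, and I eased it to 25 N.
- **Button:** The jaw opening stayed at about 30 mm from closing to the end. Allowing for the 0.8 mm the gauge read low on the knob, that is about 31 mm, which means the button is fully in.
- **Last pictures:** Both white sections were fully out and the head had not slipped in the jaws. The bins, jar, can, padlock and ring looked unmoved.

None of my checks failed or disagreed. After hand-in the robot gives no more readings, so I could not check the hold during the final second.

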